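Lock the lamp-box cover of the microscope

ROBOT

A 6-joint arm with a two-finger parallel gripper is mounted at the origin on the work surface. World frame = base frame: x ahead of the robot, y to its left, z up, the work surface at z = 0. Lengths are in m, angles in rad, forces in N, time in s.
With the tool pointing down it reaches from about 0.35 to 0.8 m from the base axis. Payload 7.3 kg.
Tool frame: the origin (TCP) lies between the finger pads; the fingertips stand 25 mm ahead of it and the grasp point (between the pads) lies 6 mm ahead of it (r.tip_extent is the distance from the TCP to the fingertips, in m); z points along the fingers, y is the line along which they close (so a half turn about z gives the same grasp; the last joint's range is limited). The gripper opens to 85 mm and grips with 20 to 120 N. Pads are 22 mm wide; open, the fingers measure 114 mm over their backs; the gripper's body (76 mm by 85 mm) begins 54 mm behind the grasp point. The pads swing forward as they close: fully open they stand 13 mm farther back than shut.
Start: joints at [-1.316, 0.342, 1.524, -0, 1.275, -0.146], TCP at [0.205, -0.483, 0.256] pointing down, gripper open.
Joint ranges: [-2.53, 2.53], [-0.77, 2.02], [0.04, 2.7], [-1, 4.14], [0.28, 2.66], [-3.11, 3.11]. Speed limits (rad/s): [2.57, 2.57, 3.14, 3.14, 3.14, 3.14].

INTERFACE

Orientations are given as a unit quaternion [x, y, z, w].
In Python, from workcell import r, command_gripper, optics gives the robot as it stands. The module is installed in compiled form; this text tells all that it offers. Calls block until the motion is done:
- r.reach(position, orientation): joint-space move of the TCP to a pose.
- r.move_straight(position, orientation=None, speed=0.15, max_force=None): straight line of the TCP; orientation=None keeps the orientation; speed is the mean speed in m/s. With max_force (N) it stops when the force on the tool has changed by that much, and returns True; else False.
- r.movej(angles): joint-space move.
- command_gripper(opening, force=None): finger opening in m; force is the grip in N (None keeps the last); returns when the fingers have stopped.
- r.hold(seconds).
- r.solve_ik(position, orientation): joint angles nearest the present ones, or None.
- r.read_state(): the state.
- optics.get_image(name): name is "side" or "top" or "wrist"; returns (picture, depth): 400x640x3 uint8, red, green, blue; 400x640 float32, m along the optical axis (not along the pixel's ray), 0 where there is no reading.
- optics.camera_model(name): a dict with "K" (3x3 intrinsics, pixels), "R" (3x3) and "t" (3): a world point X has camera coordinates R X + t; the wrist camera has in their place "tool_from_camera" (4x4, takes a point from camera to tool coordinates, whose origin is the TCP and whose axes are the flange's). Camera axes: x right, y down, z forward; pixel columns grow to the right and rows downward; lengths in m; the calibration is good to about 2 mm. A picture is of the moment at which its call begins: read the wrist's pose just before it. camera_model takes no time and is no camera call.
A pose or a line that the arm cannot do raises r.PlanningError and nothing moves.
- r.finish_job(): hands the job in; it is judged then, once.
The state is a dict: "time_s": time; "joint_positions": joint angles; "dq": joint speeds; "tau": joint torques, N m; "eef_pos": TCP position; "eef_rot": TCP orientation; "contact_force": force on the tool from outside, world axes, zero at the start; "torque": the same for the moment, N m; "grip_width": finger opening in m; "grip_force": force on a finger pad.
Only numpy, scipy, OpenCV 4.12 (cv2) and the standard library are available. Lean on these libraries where they do the work, as an engineer would, in place of code of your own. Each camera call takes 0.05 s, during which the arm holds its last target. There are 200 camera calls.

TASK

The lamp has been changed and the cover of the lamp box is standing ajar on its springs. With the fingertips in the latch slot, press the cover down shut and, keeping it pressed, turn the quarter-turn latch clockwise to its stop, so that the cover stays locked down when you let go and move clear. Do not swing the cover up, and leave the things round the box where they are.

Things in the scene. Friction and masses are not known exactly. Their poses are not given: they have to be found in the camera images.
- lamp_box: White sheet-metal lamp box, fixed on the bench, 250 (its x) x 200 (its y) x 130 mm high; origin at the centre of its underside, z up. Front with knob, switch and light outlet at -x. On its flat top lies the hinged grey cover (160 x 150 mm, 3 mm thick), hinged on the +x side; the latch is near its -x edge and locks under the rim of the top sheet there.
- cover (a joint): Angle of the cover, rad: 0 shut flat, growing as its -x edge rises, at most 0.6. The hinge line runs along the box's y. A hinge spring with some friction holds it ajar at 0.1 to 0.3. Pressing it shut at the latch takes 5 to 8 N; let go, it springs up again unless locked. Locked, it reads under 0.02.
- hinge (a point): Middle of the hinge pin, at (75, 0, 135) mm in the box's frame; axes as the box's.
- latch (a joint): Turn of the latch, rad, clockwise seen from above: 0 unlocked, 1.571 (a stop) locked; starts at 0 to 0.35. It stays where it is left; turning takes about 0.1 N m. Its tongue under the cover must pass under the rim from about 0.9 on, which it does only with the cover pressed down; turned with the cover ajar, the tongue lies on the rim and keeps the cover from shutting.
- slot (a point): Centre of the floor of the latch's slot, on the latch's axis, 104 mm from the hinge pin; cover shut: at (-29, 0, 135) mm in the box's frame. The slot is a straight recess through the latch's centre, 64 long, 30 wide, 10 mm deep, open upward. Axes: y along the slot, x across it, z out of the cover; they turn with cover and latch. Unlocked it lies along the hinge line, locked square to it.
- cover_edge (a point): Middle of the cover's free edge, on its upper face, 160 mm from the hinge pin, on the same side of it as the latch. The latch is an aluminium disc 78 mm across inside a fixed black ring (92 mm outside), both 12 mm above the cover's upper face; two white lines on the ring show where the slot points when locked. A small tip at the centre of the slot only spins in it: to turn the disc, bear on the long side walls off-centre.
- mount_mid (a point): Centre of a loose dark red-brown resin specimen mount, a disc 32 mm across and 20 mm high, beside the box. Leave it.
- cleaner_mid (a point): Centre of a loose small white lens-cleaner bottle, 42 mm across and 105 mm high, standing beside the box. Leave it.
- driver: Loose screwdriver, 170 mm long, lying beside the box along its own x. Leave it.
- carton_mid (a point): Centre of a loose small pale card lamp carton, 50 x 50 x 60 mm, beside the box. Leave it.

How it is judged:
By the outcome, as a careful person would: the job done as asked, in the order asked, and still so for the second after the job is handed in, with the robot touching nothing.
It also fails if it takes over 38 s, if anything falls off the work surface, if the arm or the gripper's body presses on something with over 40 N, if the wrist force passes 120 N, or if a joint passes its speed limit or range.

## Working session

There is one attempt and no reset: what is moved stays moved. The work goes in short steps, each a Python script; the robot and the scene stay as the last script left them, time stands still between calls to the robot, and variables do not carry over. Pictures are saved under pics/ and viewed, at most 10 in all, crops included, and the job is handed in when it is done.

```bash
mkdir -p pics; python3 - <<'E'
from workcell import r,optics
import cv2,numpy as np
for n in("top","side"):
    p,d=optics.get_image(n); cv2.imwrite(f"pics/{n}0.png",p[:,:,::-1]); np.savez(f"{n}0.npz",p=p,d=d)
    m=optics.camera_model(n); print(n,m["K"].tolist(),(-m["R"].T@m["t"]).round(3),m["R"].round(2).tolist())
s=r.read_state();print(s["time_s"],s["eef_rot"],s["grip_width"]); print(optics.camera_model("wrist"))
E
```

```text
top [[365.9118691750737, 0.0, 317.5132147524558], [0.0, 365.9118691750737, 197.48353477305068], [0.0, 0.0, 1.0]] [0.513 0.039 0.782] [[-0.02, -1.0, 0.0], [-1.0, 0.02, -0.1], [0.1, -0.0, -1.0]]
side [[374.1405531097191, 0.0, 324.3966804008278], [0.0, 374.1405531097191, 200.08933589563298], [0.0, 0.0, 1.0]] [0.308 0.375 0.645] [[-0.8, -0.61, -0.01], [-0.46, 0.61, -0.64], [0.39, -0.51, -0.77]]
0.1 [ 9.79986441e-01  1.99062965e-01 -3.24354596e-05 -7.14830041e-04] 0.08538095108740631
{'K': array([[302.58207533,   0.        , 315.70980289],
       [  0.        , 302.58207533, 200.30968521],
       [  0.        ,   0.        ,   1.        ]]), 'tool_from_camera': array([[-6.22123084e-04, -9.64240371e-01, -2.65028527e-01,
         6.76235502e-02],
       [ 9.99999672e-01, -7.37576990e-04,  3.36109597e-04,
        -1.01910856e-03],
       [-5.19569386e-04, -2.65028231e-01,  9.64240513e-01,
        -1.17750108e-01],
       [ 0.00000000e+00,  0.00000000e+00,  0.00000000e+00,
         1.00000000e+00]])}
```

View pics/top0.png

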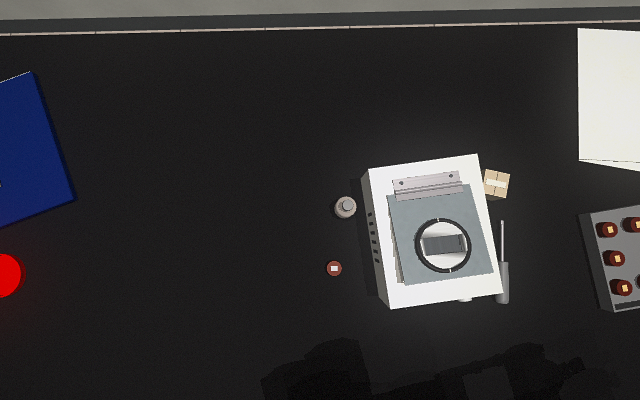

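View pics/side0.png

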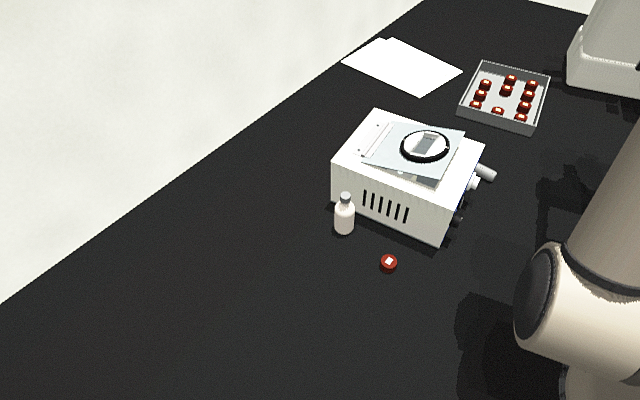

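The top view shows the box at about (432,230) with its hinge on the far side at (428,185). The black latch ring is at (442,245), with the dark slot running nearly parallel to the hinge. The mount is at (334,268), the bottle at (345,207), the carton at (496,183) and the driver at (503,280). The side view shows the cover ajar. Next I'll measure.

```bash
cat >vis.py <<'E'
import numpy as np,cv2
from workcell import optics
def cloud(n,d):
    m=optics.camera_model(n);K=m["K"];v,u=np.mgrid[:400,:640]
    c=np.stack([(u-K[0,2])/K[0,0]*d,(v-K[1,2])/K[1,1]*d,d],-1)
    return (c-m["t"])@m["R"]
def ray(n,uv,z):
    m=optics.camera_model(n);K=m["K"];o=-m["R"].T@m["t"]
    w=m["R"].T@np.linalg.inv(K)@[uv[0],uv[1],1];return o+w*(z-o[2])/w[2]
def plane(P):
    c=np.median(P,0)
    for _ in range(5):
        n=np.linalg.svd(P-c,full_matrices=False)[2][2];n*=np.sign(n[2]);e=(P-c)@n
        P=P[abs(e)<max(.002,2*e.std())];c=P.mean(0)
    return c,n,e.std()
E
python3 - <<'E'
from vis import *
f=np.load("top0.npz");p,d=f["p"],f["d"];X=cloud("top",d)
print("table z",np.median(X[100:300,150:300,2]))
hsv=cv2.cvtColor(p,cv2.COLOR_RGB2HSV).astype(int)
roi=np.zeros((400,640),bool);roi[150:310,355:515]=1
top=roi&(abs(X[...,2]-.13)<.006)&(hsv[...,2]>200)&(hsv[...,1]<40)
hi=(roi&(X[...,2]>.10)).astype(np.uint8)
cs,_=cv2.findContours(hi,0,1);c=max(cs,key=cv2.contourArea)
pts=np.array([ray("top",q[0],.13)[:2] for q in c]).astype(np.float32)
rc=cv2.minAreaRect(pts);print("box rect",rc, "area px",cv2.contourArea(c)); print(cv2.boxPoints(rc))
print("top z",np.median(X[top][:,2]),top.sum())
print("grey sample",hsv[205,410],hsv[270,410],X[205,410],X[270,410])
g=roi&(hsv[...,0]>85)&(hsv[...,0]<125)&(hsv[...,1]>15)&(hsv[...,2]>70)&(hsv[...,2]<190)&(X[...,2]>.12)
cc,n,e=plane(X[g]);print("cover",g.sum(),cc,n,e,"tilt",np.arccos(n[2]),"dir",np.degrees(np.arctan2(n[1],n[0])))
np.savez("cov.npz",c=cc,n=n)
o=p.copy();o[g]=[255,0,255];b=np.hstack([cv2.resize(q[145:315,350:520],(400,400),interpolation=2) for q in(p,o)])
cv2.imwrite("pics/crop1.png",b[:,:,::-1])
E
```

```text
table z 0.000587148986030522
box rect ((0.5135771632194519, -0.16669492423534393), (0.2502732574939728, 0.20535960793495178), 6.77170991897583) area px 16085.5
[[ 0.37720615 -0.07948674]
 [ 0.4014209  -0.28341374]
 [ 0.6499482  -0.2539031 ]
 [ 0.62573344 -0.04997611]]
top z 0.13086617187466465 6985
grey sample [ 98  18 157] [ 93  15 158] [ 0.5577339  -0.12595488  0.13888761] [ 0.44710381 -0.11544737  0.15966736]
cover 2928 [ 0.50915139 -0.15824379  0.14948565] [0.19487559 0.02438865 0.98052471] 0.0009024178500817817 tilt 0.19768074662938628 dir 7.133470756471952
```

View pics/crop1.png

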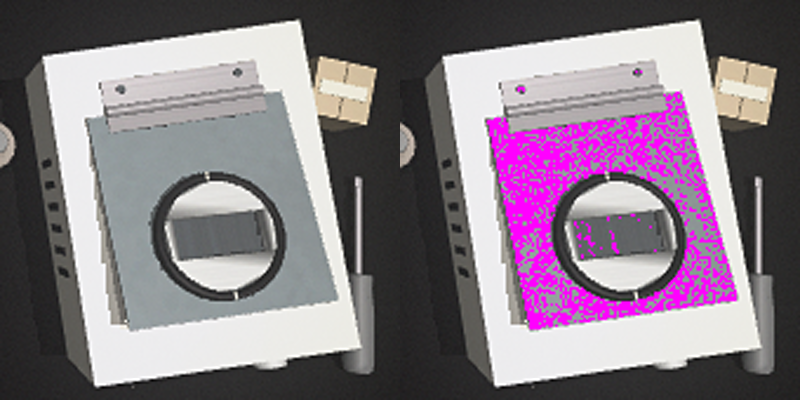

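The crop shows the box yawed about 7° and the cover tilted about 0.2 rad. The ring is centred at crop (218,236), with white marks at (207,175) and (236,296). The slot is nearly along the hinge, turned a few degrees clockwise. Next I'll take the latch centre and the slot direction.

```bash
python3 - <<'E'
from vis import *
from workcell import r
f=np.load("top0.npz");p,d=f["p"],f["d"];X=cloud("top",d)
P=np.load("cov.npz");c,n=P["c"],P["n"]
m=optics.camera_model("top");o=-m["R"].T@m["t"]
def rp(uv,off):
    w=m["R"].T@np.linalg.inv(m["K"])@[uv[0],uv[1],1.];q=c+n*off
    return o+w*((q-o)@n)/(w@n)
g=cv2.cvtColor(p,cv2.COLOR_RGB2GRAY);roi=np.zeros((400,640),np.uint8);roi[212:278,408:478]=1
k=((g<75)&(roi>0)).astype(np.uint8);cs,_=cv2.findContours(k,0,1);C=max(cs,key=cv2.contourArea)
e=cv2.fitEllipse(cv2.convexHull(C));print("ring",e);ring=rp(e[0],.012);print("ring ctr",ring)
h=ring-n*.010;print("floor ctr",h)
# box frame
yaw=np.arctan2(n[1],n[0]);ex=np.array([n[2]*np.cos(yaw),n[2]*np.sin(yaw),-np.hypot(n[0],n[1])]);ey=np.cross(n,ex)
print("yaw",np.degrees(yaw));hp=h+.104*ex;print("hinge",hp)
# slot: gray pixels inside disc
S=np.zeros_like(g);cv2.ellipse(S,((e[0][0],e[0][1]),(e[1][0]*.78,e[1][1]*.78),e[2]),1,-1)
s=((g<150)&(S>0)).astype(np.uint8)
cs,_=cv2.findContours(s,0,1);C=max(cs,key=cv2.contourArea)
for off in(.002,.012):
    q=np.array([rp(x[0],off)-ring for x in C]);uv=np.stack([q@ex,q@ey],1)*1000
    rc=cv2.minAreaRect(uv.astype(np.float32));print("slot",rc)
print("tip",r.tip_extent)
ck=lambda l:[ (x,y) for x,y in l]
b=cv2.cvtColor(s*255,cv2.COLOR_GRAY2RGB);b[k>0]=[255,0,0]
cv2.imwrite("pics/slot.png",np.hstack([cv2.resize(q[205:285,402:482],(400,400),interpolation=0) for q in(p,b)])[:,:,::-1])
E
```

```text
ring ((439.0660705566406, 245.93434143066406), (47.29892349243164, 54.884822845458984), 146.0672607421875)
ring ctr [ 0.4862556  -0.16417004  0.16642185]
floor ctr [ 0.48430684 -0.16441393  0.1566166 ]
yaw 7.133470756471952
hinge [ 0.58549209 -0.15175061  0.13619144]
slot ((2.8143787384033203, -3.876850128173828), (63.840450286865234, 35.74496841430664), 79.5352554321289)
slot ((1.6514129638671875, -0.6397743225097656), (62.816986083984375, 35.17192077636719), 79.5352554321289)
tip 0.025
```

View pics/slot.png

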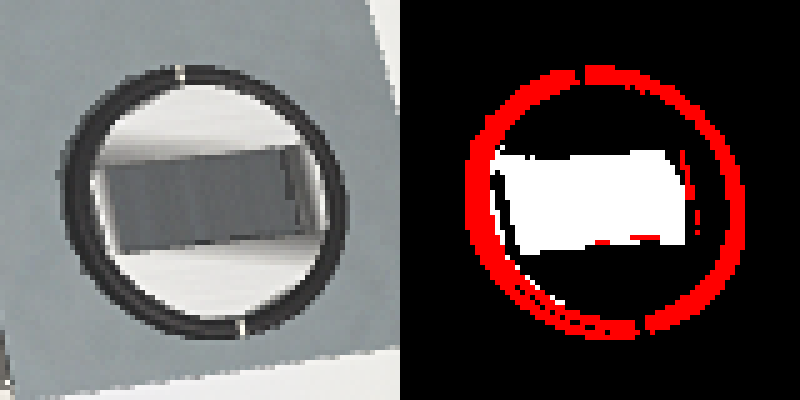

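The zoom shows the ring marks at zoom (180,74) and (242,327). The slot floor's long edges run (105,163)–(290,146) and (120,253)–(305,237), tilted about 5° in the image. The ring mask split, so I'll cast the marks and edges directly.

```bash
python3 - <<'E'
from vis import *
P=np.load("cov.npz");c,n=P["c"],P["n"]
m=optics.camera_model("top");o=-m["R"].T@m["t"]
def rp(z,off):
    uv=(402+z[0]/5-.5,205+z[1]/5-.5)
    w=m["R"].T@np.linalg.inv(m["K"])@[uv[0],uv[1],1.];q=c+n*off
    return o+w*((q-o)@n)/(w@n)
yaw=np.arctan2(n[1],n[0]);ex=np.array([n[2]*np.cos(yaw),n[2]*np.sin(yaw),-np.hypot(n[0],n[1])]);ey=np.cross(n,ex)
a,b=rp((180,74),.012),rp((242,327),.012);M=(a+b)/2;D=a-b
print("marks",M,np.linalg.norm(D),"yaw off",np.degrees(np.arctan2(D@ey,D@ex)))
fl=M-n*.01;print("floor",fl,"hinge",fl+.104*ex)
rel=lambda q:np.round([(q-M)@ex*1000,(q-M)@ey*1000],1)
pts=[rp(z,.002) for z in((105,163),(290,146),(120,253),(305,237))]
print([rel(q) for q in pts],"mean",np.mean([rel(q) for q in pts],0))
for i,j in((1,0),(3,2)):
    v=pts[j]-pts[i];print("slot cw deg",np.degrees(np.arctan2(v@ex,v@ey)))
E
```

```text
marks [ 0.48911889 -0.17199678  0.16604745] 0.08591606508719177 yaw off -0.15618054257478559
floor [ 0.48717013 -0.17224067  0.15624221] hinge [ 0.58835538 -0.15957735  0.13581705]
[array([18.2, 29.1]), array([ 14.6, -34.4]), array([-12.5,  31. ]), array([-16.5, -31.4])] mean [ 0.95  -1.425]
slot cw deg 3.3076719896306503
slot cw deg 3.607626874497997
```

```bash
cat >g.py <<'E'
import numpy as np
from workcell import r,command_gripper,optics
A=np.radians(183.6)
Q=lambda a:[np.cos(a/2),np.sin(a/2),0,0]
HX,HY=.4875,-.1725
def st(t=""):
    s=r.read_state();print(t,round(s["time_s"],2),np.round(s["eef_pos"],4),"F",np.round(s["contact_force"],1),"M",np.round(s["torque"],2),"q",np.round(s["joint_positions"],3),"w",round(s["grip_width"],4));return s
E
python3 - <<'E'
from g import *
import cv2
command_gripper(.026,40)
r.reach([HX,HY,.245],Q(A));s=st()
p,d=optics.get_image("wrist");cv2.imwrite("pics/w1.png",p[:,:,::-1])
p,d=optics.get_image("top");cv2.imwrite("pics/t1.png",cv2.resize(p[130:330,330:530],(600,600))[:,:,::-1])
E
```

```text
2.42 [ 0.4874 -0.173   0.245 ] F [0.4 0.3 0.9] M [0.02 0.06 0.02] q [-0.489  0.337  1.564 -0.     1.24  -2.121] w 0.0258
```

View pics/w1.png

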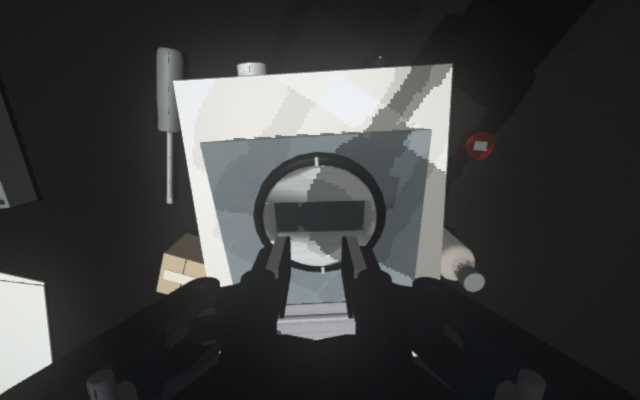

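The wrist view shows the slot level at (275–363, 201–230), the ring marks at (317,160) and (323,268), and the fingers lined up along the slot. I'll cross-check the centre from the marks before descending.

```bash
python3 - <<'E'
from g import *
from scipy.spatial.transform import Rotation as Ro
P=np.load("cov.npz");c,n=P["c"],P["n"]
s=r.read_state();m=optics.camera_model("wrist");T=m["tool_from_camera"];R=Ro.from_quat(s["eef_rot"]).as_matrix()
o=R@T[:3,3]+s["eef_pos"];L=[]
for off,uv in((.012,(317,160)),(.012,(323,268)),(.002,(277,232)),(.002,(363,229))):
    w=R@T[:3,:3]@np.linalg.inv(m["K"])@[*uv,1.];q=c+n*off;L.append(o+w*((q-o)@n)/(w@n))
M=(L[0]+L[1])/2;v=L[2]-L[3]
print("ring",M,np.linalg.norm(L[0]-L[1]),"floor",M-.01*n,"slot az",np.degrees(np.arctan2(v[1],v[0])))
E
```

```text
ring [ 0.48751328 -0.1690127   0.16629234] 0.08493251213667896 floor [ 0.48556452 -0.16925658  0.15648709] slot az -84.51827583091013
```

```bash
sed -i 's/183.6/184.5/;s/HX,HY=.*/HX,HY=.4863,-.1708/' g.py; python3 - <<'E'
from g import *
r.move_straight([HX,HY,.205],Q(A),speed=.1);st("pre")
h=r.move_straight([HX,HY,.168],Q(A),speed=.03,max_force=4);s=st(h)
E
```

```text
pre 3.08 [ 0.4865 -0.1711  0.2053] F [ 0.2 -0.2  0.7] M [ 0.    0.03 -0.09] q [-0.487  0.373  1.628 -0.     1.14  -2.136] w 0.0259
True 4.09 [ 0.4858 -0.1708  0.1712] F [ 0.  -0.3  0.2] M [-0.1  -0.05  0.04] q [-4.870e-01  4.110e-01  1.674e+00 -1.000e-03  1.058e+00 -2.136e+00] w 0.0261
```

```bash
python3 - <<'E'
from g import *
for z in(.166,.162,.159,.157,.155,.153,.151):
    h=r.move_straight([HX-.002,HY,z],Q(A),speed=.03,max_force=25);r.hold(.1);s=st(h)
    if h or s["contact_force"][2]>14:break
import cv2
p,d=optics.get_image("side");cv2.imwrite("pics/s2.png",cv2.resize(p[90:250,310:510],(750,600))[:,:,::-1])
E
```

```text
False 4.53 [ 0.4844 -0.1708  0.166 ] F [1.4 0.2 1.9] M [-0.04 -0.32  0.01] q [-0.488  0.414  1.686 -0.     1.041 -2.138] w 0.0257
False 4.91 [ 0.4843 -0.1708  0.1621] F [ 0.7 -0.6  3.5] M [-0.05 -0.21 -0.02] q [-0.488  0.419  1.691 -0.     1.032 -2.138] w 0.0258
False 5.26 [ 0.4843 -0.1709  0.1598] F [-1.4  0.9  9.4] M [0.04 0.16 0.01] q [-0.488  0.422  1.694 -0.     1.025 -2.138] w 0.0261
False 5.61 [ 0.4843 -0.1709  0.1595] F [-5.4  1.6 23.1] M [0.48 0.97 0.06] q [-0.488  0.421  1.695 -0.     1.023 -2.138] w 0.0263
```

View pics/s2.png

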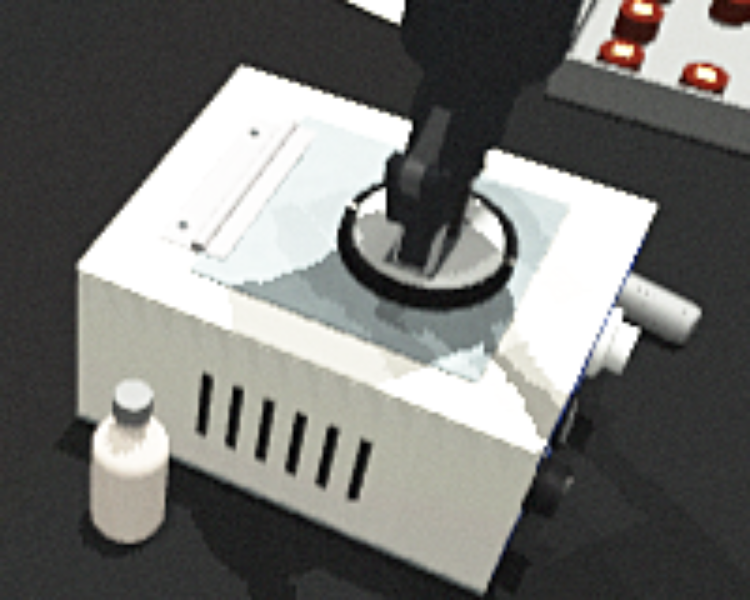

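The cover now lies flat and the fingertips are in the slot (about (420,255)), pressing with 23 N. I'll turn clockwise with the press held.

```bash
python3 - <<'E'
from g import *
a=0
while a<100:
    a+=10 if a<70 else 4
    q=r.solve_ik([HX-.002,HY,.157],Q(A-np.radians(a)))
    r.movej(q);s=st(a)
    if abs(s["torque"][2])>1.2 or s["contact_force"][2]<8 or s["contact_force"][2]>60:break
E
```

```text
10 5.95 [ 0.4843 -0.1708  0.1595] F [-5.7  2.5 23.7] M [ 0.55  0.94 -0.15] q [-0.488  0.421  1.695 -0.     1.023 -1.962] w 0.026
20 6.24 [ 0.4843 -0.1707  0.1595] F [-5.8  3.3 23.6] M [ 0.58  0.87 -0.1 ] q [-0.488  0.421  1.695  0.     1.023 -1.788] w 0.026
30 6.53 [ 0.4844 -0.1707  0.1595] F [-5.6  4.2 23.5] M [ 0.61  0.89 -0.05] q [-0.488  0.421  1.695  0.     1.023 -1.613] w 0.0262
40 6.83 [ 0.4844 -0.1706  0.1595] F [-5.3  3.9 23.1] M [ 0.63  0.88 -0.04] q [-0.488  0.421  1.695  0.     1.023 -1.439] w 0.0263
50 7.12 [ 0.4845 -0.1705  0.1595] F [-5.6  3.1 24.1] M [ 0.73  0.88 -0.11] q [-4.880e-01  4.210e-01  1.695e+00  1.000e-03  1.023e+00 -1.264e+00] w 0.0259
60 7.41 [ 0.4845 -0.1705  0.1595] F [-4.4  4.  23.6] M [ 0.76  0.87 -0.11] q [-4.880e-01  4.210e-01  1.695e+00  1.000e-03  1.023e+00 -1.090e+00] w 0.0265
70 7.7 [ 0.4846 -0.1704  0.1595] F [-3.3  3.4 23.3] M [ 0.8   0.76 -0.1 ] q [-4.880e-01  4.210e-01  1.695e+00  1.000e-03  1.023e+00 -9.150e-01] w 0.0257
74 7.95 [ 0.4846 -0.1704  0.1595] F [-4.3  5.3 23.1] M [ 0.8   0.7  -0.06] q [-4.880e-01  4.210e-01  1.695e+00  1.000e-03
[... 356 characters left out ...]
-0.1704  0.1595] F [-3.5  5.  21.5] M [ 0.81  0.67 -0.11] q [-4.880e-01  4.210e-01  1.695e+00  1.000e-03  1.023e+00 -6.360e-01] w 0.0261
90 8.95 [ 0.4849 -0.1707  0.1595] F [-2.6  3.7 21.8] M [ 0.57  0.6  -0.05] q [-4.880e-01  4.220e-01  1.695e+00  1.000e-03  1.022e+00 -5.660e-01] w 0.0263
94 9.2 [ 0.4851 -0.1711  0.1595] F [-2.3  2.8 21.6] M [ 0.39  0.47 -0.1 ] q [-0.488  0.422  1.695  0.     1.022 -0.497] w 0.0261
98 9.45 [ 0.4853 -0.1713  0.1596] F [-2.2  0.5 21.1] M [ 0.16  0.49 -0.1 ] q [-0.488  0.422  1.694 -0.     1.021 -0.427] w 0.0259
102 9.7 [ 0.4856 -0.171   0.1596] F [-0.6  2.6 19.2] M [0.43 0.13 0.15] q [-4.880e-01  4.220e-01  1.694e+00  1.000e-03  1.021e+00 -3.570e-01] w 0.0259
```

The turn is near the stop, so I'll continue in small steps until the moment rises clearly.

```bash
python3 - <<'E'
from g import *
a=102
while a<116:
    a+=2
    q=r.solve_ik([HX-.002,HY,.157],Q(A-np.radians(a)))
    r.movej(q);r.hold(.1);s=st(a)
    if s["torque"][2]>.9 or not 8<s["contact_force"][2]<60:break
E
```

```text
104 10.05 [ 0.4856 -0.1708  0.1596] F [ 0.5  4.3 20.1] M [0.51 0.06 0.68] q [-4.880e-01  4.220e-01  1.694e+00  1.000e-03  1.021e+00 -3.240e-01] w 0.0259
106 10.4 [ 0.4856 -0.1708  0.1596] F [-0.8  3.  19.9] M [0.63 0.1  1.2 ] q [-0.487  0.422  1.694  0.     1.021 -0.29 ] w 0.0261
```

The moment climbs steeply to 1.2 N m, so the latch is at its stop. I'll unload vertically first, then ease the fingers off the walls and lift clear.

```bash
python3 - <<'E'
from g import *
import cv2
X,Y=.4853,-.171
r.move_straight([X,Y,.1625],Q(A-np.radians(103)),speed=.02);st("unload")
r.movej(r.solve_ik([X,Y,.1635],Q(A-np.radians(95))));st("ease")
r.move_straight([X,Y,.22],speed=.06);st("up")
r.move_straight([.40,-.28,.30],speed=.2);r.hold(.5);st("clear")
p,d=optics.get_image("top");np.savez("top3.npz",p=p,d=d)
cv2.imwrite("pics/t3.png",cv2.resize(p[130:330,310:530],(660,600),interpolation=2)[:,:,::-1])
E
```

```text
unload 10.83 [ 0.4851 -0.1707  0.1617] F [ 4.1  0.4 -5.7] M [ 0.08 -0.66  0.25] q [-0.488  0.421  1.688  0.     1.033 -0.339] w 0.0259
ease 11.09 [ 0.4848 -0.171   0.1634] F [ 0.1 -0.2  1.6] M [-0.01 -0.01  0.05] q [-0.488  0.419  1.687 -0.     1.037 -0.475] w 0.0261
up 12.18 [ 0.4851 -0.1709  0.2196] F [ 0.3 -0.  -0.4] M [ 0.02 -0.01  0.04] q [-0.488  0.356  1.61   0.     1.176 -0.479] w 0.0261
clear 13.63 [ 0.4001 -0.2799  0.2999] F [-0.3  0.7 -0.3] M [ 0.02 -0.   -0.  ] q [-0.767  0.242  1.543 -0.     1.357 -0.759] w 0.0263
```

View pics/t3.png

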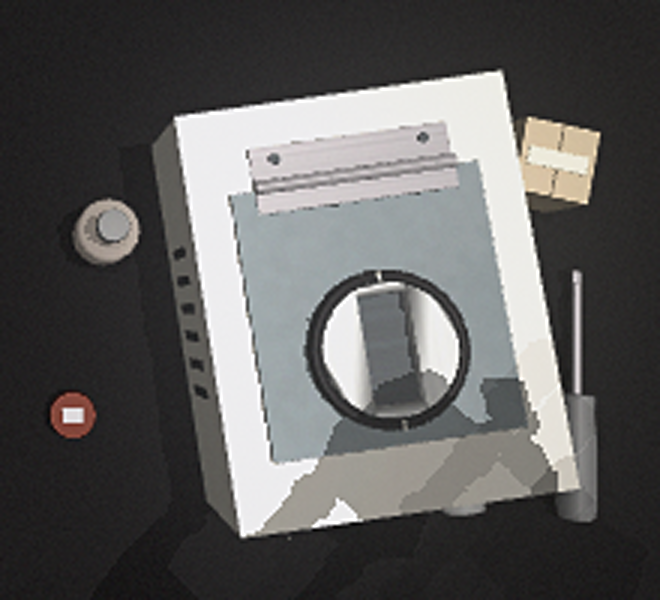

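The cover lies flat and stays down. The slot edges, (357,293)–(374,410) and (403,290)–(422,400), run parallel to the ring marks at (380,275) and (404,425). The loose items haven't moved. I'll do a numerical tilt check, then hand in.

```bash
python3 - <<'E'
from vis import *
from workcell import r
f=np.load("top3.npz");X=cloud("top",f["d"])
v,u=np.mgrid[200:215,395:460];Y=X[v,u].reshape(-1,3);Z=X[230:275,400:410].reshape(-1,3)
c,n,e=plane(np.vstack([Y,Z]));t=np.arctan2(n[0],n[2]);print("tilt",t,e)
if abs(t)<.03: print(r.finish_job())
E
```

```text
tilt 0.007506854065455609 0.0009152037966735291
the job is handed in; nothing more can be done
None
```

The lamp-box cover is pressed shut and the latch is turned clockwise to its stop. After I let go the cover stayed down (measured tilt about 0.008 rad), the items around the box had not moved, and I handed the job in at about 14 s.

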